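# Empty the catch cup of the pin press

### The arm

A 6-joint arm with a two-finger parallel gripper is mounted at the origin on a cart in front of the work surface, level with it; the furniture and walls round the work are solid. World frame = base frame: x ahead of the robot, y to its left, z up, the work surface at z = 0. Lengths are in m, angles in degrees, forces in N, time in s.
With the tool pointing down it reaches from about 0.3 to 0.75 m from the base axis. Payload 8.5 kg.
Tool frame: the origin (TCP) lies midway between the tips of the shut fingers; the grasp point (between the pads) lies 19 mm behind it (env.hold_point_z is the distance from the TCP to the grasp point, in m); z points along the fingers, y is the line along which they close (so a half turn about z gives the same grasp; the last joint's range is limited). The gripper opens to 85 mm and grips with 20 to 120 N. Pads are 22 mm wide; open, the fingers measure 114 mm over their backs; the gripper's body (76 mm by 85 mm) begins 54 mm behind the grasp point. The pads swing forward as they close: fully open they stand 13 mm farther back than shut.
Start: joints at [62.951, 21.807, 74.336, -0, 83.858, -12.336], TCP at [0.14, 0.532, 0.231] pointing down, gripper open.
Joint ranges: [-178.18, 178.18], [-50.72, 133.34], [12.68, 142.11], [-81.47, 261.47], [9.98, 163.14], [-165.26, 165.26]. Speed limits (degrees/s): [136.94, 136.94, 180, 180, 180, 180].

### API

Orientations are given as a 3x3 rotation matrix whose columns are the frame's x, y, z axes.
In Python, from rig import observe, get_image, camera_info, env gives the robot as it stands.
- The arm moves only by the tool drive_tool, never from a script. Its arguments are lists of equal length, an entry for each row: "offset": the shift along the tool's x, y, z in units of 40 mm (1.0 is 40 mm), a list of three; "turn": the turn, a rotation vector about the tool's x, y, z in units of 6 degrees (1.0 is 6 degrees), a list of three; "hand": the opening, from 0 (shut) to 1 (fully open). A call has exactly 10 rows; each row shifts and turns the commanded pose from where the row before left it, along the tool's axes as they then stand; what a row does not reach is not made up. A row lasts 1/8 s, in which the tool goes at most 62.5 mm and 10.7 degrees, less where a joint would pass 70% of its speed; a pose out of reach is approached as far as the arm can. A call is refused whole if a number of a shift passes 1 or a number of a turn 1, either way. A call with a gripper value outside its range is refused whole. The fingers move at their own pace and stop on an object; "newtons" is the grip in N (left out, the last holds). Time passes only in rows, so rows that do not move let the fingers close, or fill a call up. It gives the time, the measured TCP pose, the force, the opening and the grip force at its end, in the units of the state.
- observe(): the state, without advancing time (a new reading comes with each control period).
- get_image(name): name is "scene" or "top" or "wrist"; returns the picture (400x640x3 uint8, blue, green, red); there is no depth.
- camera_info(name): a dict with "fx", "fy", "cx", "cy" (pixels), "k1" (the pictures are not rectified: a ray, as slopes to the right and down, at radius r is drawn at 1 + k1 r^2 times it, then the intrinsics apply), "world_to_cam" (4x4, takes a point from world to camera coordinates). Camera axes: x right, y down, z forward; pixel columns grow to the right and rows downward; lengths in m; the calibration is good to about 2 mm. A picture is of the moment at which its call begins: read the wrist's pose just before it. camera_info takes no time and is no camera call; for the wrist camera it gives the pose at the moment of the call.
- env.close_job(): hands the job in; it is judged then, once.
The state is a dict: "time_s": time; "q": joint angles; "qvel": joint speeds; "joint_efforts": joint torques, N m; "position": TCP position; "tool_rot": TCP orientation; "ft_force": force on the tool from outside, world axes, zero at the start; "wrist_torque": the same for the moment, N m; "grip_width": finger opening in m; "gripper_force": force on a finger pad.
Only numpy, scipy, OpenCV 4.12 (cv2) and the standard library are available. Lean on these libraries where they do the work, as an engineer would, in place of code of your own. Each camera call takes 0.05 s, during which the arm holds its last target. There are 200 camera calls.

### The job

Draw the aluminium catch cup straight out of its sloping sleeve with all its brass dowel pins still in it, carry it to the empty blue tray and tip all eight pins into the tray without spilling any. Finish while still holding the cup raised over the tray, clear of it and tipped well past level so that its open mouth points down into the tray and it is plainly empty; do not put it back or let go. Leave the tray and the things standing round the work where they are.

Things in the scene. Friction and masses are not known exactly. Their poses are not given: they have to be found in the camera images.
- stand: grey sheet-metal cup stand fixed to the table, base 116 (x) x 86 (y) mm, with a black plastic sleeve (bore 65 mm, 41 mm deep; 77 mm over its mouth) whose axis leans 45 degrees from vertical towards the stand's -y. Origin: on the table, near the middle of the base; z up. Place and yaw vary (yaw 0: it leans to the robot's right).
- socket (a point): middle of the sleeve's mouth on the stand, about 76 mm above the table; its axes are those of the stand (z is vertical, not the bore's axis). The sleeve's bore runs from here down and towards the stand's +y at 45 degrees.
- cup: loose aluminium cup: 60 mm outside diameter (63 at the rim), 100 mm long, walls 3, bottom 4 mm, about 0.15 kg empty, fine grip grooves 52 to 78 mm from its bottom. Origin: middle of its underside; z along its axis to the open mouth. It starts leaning 45 degrees in the sleeve, about 59 mm standing out, x level, eight pins inside; it slides out along its own axis, 2.5 mm play all round.
- cup_mouth (a point): middle of the cup's open mouth, 100 mm from its underside along the cup's z
- cup_mid (a point): middle of the cup, on its axis, 50 mm from its underside
- tray: loose blue plastic parts tray, empty, open at the top: 170 (x) x 150 (y) x 50 mm high, walls 3 mm and a thin flange round the rim, 0.5 kg. Origin: middle of its underside; z up. It stands right of the job sheets, the cup stand left of them; the tall press fills the middle behind the sheets from x = 0.5 m on: carry the cup across in front of it.
- pin0: brass dowel pin 1 of 8 in the cup, 13 mm diameter, 34 mm long, 0.03 kg; origin: its middle, z along it
- pin1: brass dowel pin 2 of 8 in the cup, 13 mm diameter, 34 mm long, 0.03 kg; origin: its middle, z along it
- pin2: brass dowel pin 3 of 8 in the cup, 13 mm diameter, 34 mm long, 0.03 kg; origin: its middle, z along it
- pin3: brass dowel pin 4 of 8 in the cup, 13 mm diameter, 34 mm long, 0.03 kg; origin: its middle, z along it
- pin4: brass dowel pin 5 of 8 in the cup, 13 mm diameter, 34 mm long, 0.03 kg; origin: its middle, z along it
- pin5: brass dowel pin 6 of 8 in the cup, 13 mm diameter, 34 mm long, 0.03 kg; origin: its middle, z along it
- pin6: brass dowel pin 7 of 8 in the cup, 13 mm diameter, 34 mm long, 0.03 kg; origin: its middle, z along it
- pin7: brass dowel pin 8 of 8 in the cup, 13 mm diameter, 34 mm long, 0.03 kg; origin: its middle, z along it
- swab_jar: bystander: clear jar of white swabs, 52 mm diameter, 100 mm high with the swabs; origin: middle of its underside
- solvent_bottle: bystander: white bottle with a blue cap, 62 mm diameter, 122 mm high; origin: middle of its underside
- red_case: bystander: small red moulded case, 90 x 55 x 42 mm; origin: middle of its underside

How it is judged (in metres and radians):
On the way, in this order (a step that is already met when the one before it is completed fails the run):
1. the cup is held clear of the sleeve, mouth still upward, with all eight pins in it (contact force between the fingers and cup above 1 N and contact force between cup and stand below 0.05 N and distance between cup and socket above 0.02 m and z of cup in the frame of socket above 0 m and angle between cup's own z axis and vertical below 1.4 rad and distance between each of pin0, pin1, pin2, pin3, pin4, pin5, pin6, pin7 and cup_mid below 0.058 m and z of each of pin0, pin1, pin2, pin3, pin4, pin5, pin6, pin7 in the frame of cup above 0 m), for 0.2 s.
2. all eight pins are in the tray, tipped from the held cup (contact force between the fingers and cup above 1 N and angle between cup's own z axis and vertical above 1.57 rad and x of pin0 in the frame of tray between -0.085 and 0.085 m and y of pin0 in the frame of tray between -0.075 and 0.075 m and z of each of pin0, pin1, pin2, pin3, pin4, pin5, pin6, pin7 in the frame of tray below 0.045 m and x of pin1 in the frame of tray between -0.085 and 0.085 m and y of pin1 in the frame of tray between -0.075 and 0.075 m and x of pin2 in the frame of tray between -0.085 and 0.085 m and y of pin2 in the frame of tray between -0.075 and 0.075 m and x of pin3 in the frame of tray between -0.085 and 0.085 m and y of pin3 in the frame of tray between -0.075 and 0.075 m and x of pin4 in the frame of tray between -0.085 and 0.085 m and y of pin4 in the frame of tray between -0.075 and 0.075 m and x of pin5 in the frame of tray between -0.085 and 0.085 m and y of pin5 in the frame of tray between -0.075 and 0.075 m and x of pin6 in the frame of tray between -0.085 and 0.085 m and y of pin6 in the frame of tray between -0.075 and 0.075 m and x of pin7 in the frame of tray between -0.085 and 0.085 m and y of pin7 in the frame of tray between -0.075 and 0.075 m), for 0.2 s.
At the end, for the whole second after the job is handed in: Cup held still, touching neither stand nor tray, tipped 110 degrees or more from upright, the middle of its mouth over 65 mm above the table and within 90 mm of the tray's middle seen from above; all eight pins at rest inside the tray, which stands flat (contact force between the fingers and cup above 1 N and contact force between cup and stand below 0.05 N and contact force between cup and tray below 0.05 N and angle between cup's own z axis and vertical above 1.92 rad and height (world z) of cup_mouth above 0.065 m and horizontal distance between cup_mouth and tray below 0.09 m and linear speed of each of cup, pin0, pin1, pin2, pin3, pin4, pin5, pin6, pin7 below 0.03 m/s and x of pin0 in the frame of tray between -0.085 and 0.085 m and y of pin0 in the frame of tray between -0.075 and 0.075 m and z of each of pin0, pin1, pin2, pin3, pin4, pin5, pin6, pin7 in the frame of tray below 0.045 m and x of pin1 in the frame of tray between -0.085 and 0.085 m and y of pin1 in the frame of tray between -0.075 and 0.075 m and x of pin2 in the frame of tray between -0.085 and 0.085 m and y of pin2 in the frame of tray between -0.075 and 0.075 m and x of pin3 in the frame of tray between -0.085 and 0.085 m and y of pin3 in the frame of tray between -0.075 and 0.075 m and x of pin4 in the frame of tray between -0.085 and 0.085 m and y of pin4 in the frame of tray between -0.075 and 0.075 m and x of pin5 in the frame of tray between -0.085 and 0.085 m and y of pin5 in the frame of tray between -0.075 and 0.075 m and x of pin6 in the frame of tray between -0.085 and 0.085 m and y of pin6 in the frame of tray between -0.075 and 0.075 m and x of pin7 in the frame of tray between -0.085 and 0.085 m and y of pin7 in the frame of tray between -0.075 and 0.075 m and angle between tray's own z axis and vertical below 0.05 rad); the arm keeps its last pose, push and grip.
It fails at once if a pin is spilled onto the table ((height (world z) of pin0 below 0.03 m and horizontal distance between pin0 and tray above 0.125 m) or (height (world z) of pin1 below 0.03 m and horizontal distance between pin1 and tray above 0.125 m) or (height (world z) of pin2 below 0.03 m and horizontal distance between pin2 and tray above 0.125 m) or (height (world z) of pin3 below 0.03 m and horizontal distance between pin3 and tray above 0.125 m) or (height (world z) of pin4 below 0.03 m and horizontal distance between pin4 and tray above 0.125 m) or (height (world z) of pin5 below 0.03 m and horizontal distance between pin5 and tray above 0.125 m) or (height (world z) of pin6 below 0.03 m and horizontal distance between pin6 and tray above 0.125 m) or (height (world z) of pin7 below 0.03 m and horizontal distance between pin7 and tray above 0.125 m)).
It fails at once if the tray is pushed more than 40 mm from its place (distance of tray from where it was at the start of the episode above 0.04 m).
It fails at once if a bystander is moved more than 20 mm (distance of any of swab_jar, solvent_bottle, red_case from where it was at the start of the episode above 0.02 m).
It also fails if it takes over 42 s, if anything falls off the work surface, if the arm or the gripper's body presses on something with over 40 N, if the wrist force passes 120 N, or if a joint passes its speed limit or range.

## Working session

There is one attempt and no reset: what is moved stays moved. The work goes in short steps, Python scripts to look and compute and a tool call to move; the robot and the scene stay as the last step left them, time stands still between calls to the robot, and variables do not carry over. Pictures are saved under pics/ and viewed, at most 10 in all, crops included, and the job is handed in when it is done.

Besides the shell and the picture viewer there is one more tool, called as name(argument=value, ...) on one line, values as JSON. drive_tool: Moves the arm, as the interface text tells. Its arguments: {"type":"object","properties":{"offset":{"type":"array"},"turn":{"type":"array"},"hand":{"type":"array"},"newtons":{"type":"number"}},"required":["offset","turn","hand"]}

```bash
ls; mkdir -p pics; python3 - <<'E'
from rig import *
import cv2
for n in("scene","top"):
    cv2.imwrite(f"pics/{n}0.png",get_image(n)); c=camera_info(n); print(n,c)
s=observe();print(s['time_s'],s['position'],s['tool_rot'],env.hold_point_z)
E
```

```text
pics
scene {'fx': 409.26062876263956, 'fy': 409.26062876263956, 'cx': 314.5432967200715, 'cy': 196.2460660724475, 'k1': -0.033986918402227194, 'world_to_cam': array([[ 0.57248651, -0.81977378, -0.01517039, -0.24742148],
       [-0.63053071, -0.42835126, -0.64726055,  0.38719861],
       [ 0.52410897,  0.38011333, -0.76211787,  0.89821427],
       [ 0.        ,  0.        ,  0.        ,  1.        ]])}
top {'fx': 377.09339635603476, 'fy': 377.09339635603476, 'cx': 314.6433937696751, 'cy': 200.5103155046993, 'k1': -0.031779927450584895, 'world_to_cam': array([[-6.40169536e-03, -9.99978654e-01, -1.30725658e-03,
         4.90605707e-02],
       [-9.98188939e-01,  6.46842402e-03, -5.98080348e-02,
         4.56100803e-01],
       [ 5.98152141e-02,  9.22016240e-04, -9.98209041e-01,
         1.19436096e+00],
       [ 0.00000000e+00,  0.00000000e+00,  0.00000000e+00,
         1.00000000e+00]])}
0.1 [0.13957265 0.53173159 0.23078798] [[-9.67209238e-01  2.53980181e-01 -5.98522550e-04]
 [ 2.53980721e-01  9.67208611e-01 -1.13867840e-03]
 [ 2.89694420e-04 -1.25335345e-03 -9.99999173e-01]] 0.0187
```

View pics/scene0.png

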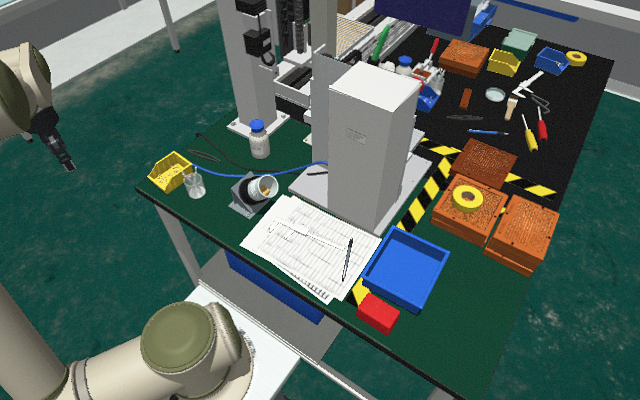

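View pics/top0.png

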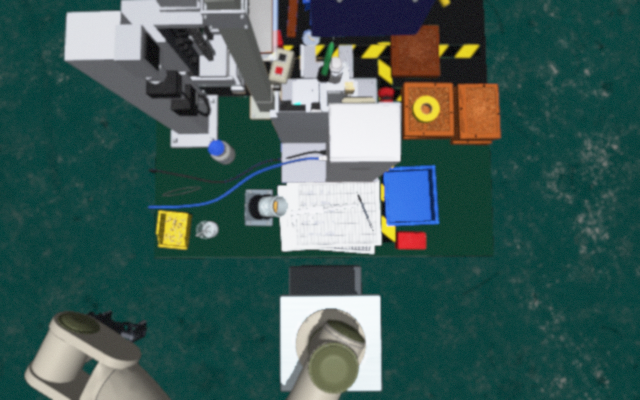

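The scene view shows the cup and stand at (258,190), tray (405,268), red case (378,313), jar (195,185) and bottle (260,140). In the top view they are at (266,207), (411,194), (411,240), (207,229) and (221,151). Next I'll zoom on the stand.

```bash
python3 - <<'E'
import cv2,numpy as np
t=cv2.imread("pics/top0.png")[180:235,235:300]; s=cv2.imread("pics/scene0.png")[160:225,220:290]
f=lambda i:cv2.resize(i,(390,390*i.shape[0]//i.shape[1]),interpolation=cv2.INTER_CUBIC)
a,b=f(t),f(s);h=max(a.shape[0],b.shape[0]);o=np.zeros((h,780,3),np.uint8);o[:a.shape[0],:390]=a;o[:b.shape[0],390:]=b
cv2.imwrite("pics/z.png",o)
E
```

```text
(no output)
```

View pics/z.png

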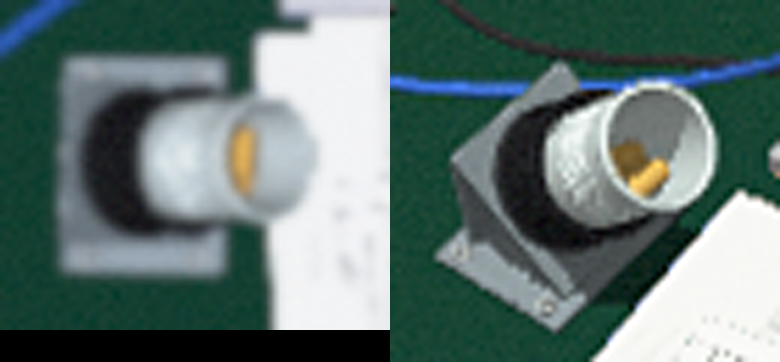

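The mouth centre is at about zoom (272,157) left, i.e. top px (280,206), and (660,148) right, i.e. scene px (268.5,186.6). Stand corners in top zoom are about (62,58), (225,55), (228,270) and (62,275), so yaw is near 0.

```bash
cat >h.py <<'E'
import numpy as np,cv2
from rig import *
def ray(n,px,ci=None):
    c=ci or camera_info(n); K=np.array([[c['fx'],0,c['cx']],[0,c['fy'],c['cy']],[0,0,1.]])
    p=cv2.undistortPoints(np.array([[px]],float),K,np.array([c['k1'],0,0,0,0]))[0,0]
    W=np.array(c['world_to_cam']);R=W[:3,:3];o=-R.T@W[:3,3];d=R.T@np.array([p[0],p[1],1]);return o,d/np.linalg.norm(d)
def plane(n,px,z,ci=None):
    o,d=ray(n,px,ci);return o+d*(z-o[2])/d[2]
def tri(rs):
    A=sum(np.eye(3)-np.outer(d,d) for o,d in rs);b=sum((np.eye(3)-np.outer(d,d))@o for o,d in rs)
    return np.linalg.solve(A,b)
E
python3 - <<'E'
from h import *
np.set_printoptions(precision=4,suppress=True)
a=(272.5/6-.5+235,157.5/6-.5+180);b=(270/5.571-.5+220,148/5.571-.5+160)
print("mouth",tri([ray("top",a),ray("scene",b)]),plane("top",a,.118),plane("scene",b,.118))
for c in((62,58),(225,55),(228,270),(62,275)):print("base",plane("top",(c[0]/6-.5+235,c[1]/6-.5+180),.003))
im={n:cv2.imread(f"pics/{n}0.png") for n in("top","scene")}
def big(m):
    cs,_=cv2.findContours(m,0,2);return max(cs,key=cv2.contourArea)
h=cv2.cvtColor(im["top"],cv2.COLOR_BGR2HSV);m=cv2.inRange(h,(105,150,60),(125,255,255));m[:, :370]=0;m[:150]=0
c=big(m);P=np.array([plane("top",q[0],.05)[:2] for q in c]);print("tray",cv2.minAreaRect((P*1000).astype(np.float32)))
m=cv2.inRange(h,(0,150,60),(6,255,255));m[:225]=0;c=big(m);P=np.array([plane("top",q[0],.042)[:2] for q in c]);print("red",cv2.minAreaRect((P*1000).astype(np.float32)))
print("jar",plane("top",(207,229),.05),"bottle",plane("top",(221,151),.1))
for p in((331,104),(401,104),(401,161),(331,161)):print("press",plane("top",p,.3))
E
```

```text
mouth [0.4343 0.1488 0.1189] [0.4355 0.1477 0.118 ] [0.4337 0.1507 0.118 ]
base [0.4954 0.2722 0.003 ]
base [0.4964 0.184  0.003 ]
base [0.3805 0.1824 0.003 ]
base [0.3783 0.2717 0.003 ]
tray ((468.84307861328125, -251.2364501953125), (186.0859375, 169.71160888671875), 2.40690016746521)
red ((328.0240173339844, -251.78359985351562), (91.14810943603516, 52.78544616699219), 89.51699829101562)
jar [0.3678 0.3806 0.05  ] bottle [0.6022 0.3266 0.1   ]
press [0.6794 0.0037 0.3   ]
press [ 0.6786 -0.1707  0.3   ]
press [ 0.5353 -0.1674  0.3   ]
press [0.5363 0.005  0.3   ]
```

```bash
cat >plan.py <<'E'
from h import *
from scipy.spatial.transform import Rotation as Rn
def rot(tilt,yaw=0):  # cup tilt from vertical towards -y (deg); tool z = tilt+90
    t=np.radians(tilt+90);z=np.array([0,-np.sin(t),np.cos(t)]);y=np.array([1.,0,0])
    return Rn.from_euler('z',yaw,degrees=True).as_matrix()@np.c_[np.cross(y,z),y,z]
def plan(G,R1,n,start=None,quiet=False):
    "rows taking the grasp point to G with attitude R1"
    s=observe();p,R=start or (np.array(s['position']),np.array(s['tool_rot']))
    p1=np.array(G)+R1[:,2]*env.hold_point_z;rv=Rn.from_matrix(R.T@R1).as_rotvec()
    off=[];tu=[];r=Rn.from_matrix(R)
    for i in range(n):
        off.append([float(v) for v in np.round(r.as_matrix().T@(p1-p)/n/.04,2)]);tu.append([float(v) for v in np.round(np.degrees(rv)/n/6,2)]);r=r*Rn.from_rotvec(rv/n)
    print("offset",off);print("turn",tu[0], "max",np.abs(off).max(),np.abs(tu).max());return p1,R1
E
python3 - <<'E'
from plan import *
R=rot(45);G0=np.array([.434,.1735,.0935])-R[:,2]*.15
plan(G0,R,20)
E
```

```text
offset [[-0.44, -0.23, 0.06], [-0.45, -0.2, 0.08], [-0.46, -0.17, 0.1], [-0.47, -0.14, 0.12], [-0.47, -0.1, 0.13], [-0.47, -0.07, 0.15], [-0.47, -0.04, 0.17], [-0.46, -0.0, 0.18], [-0.46, 0.03, 0.2], [-0.45, 0.06, 0.21], [-0.43, 0.1, 0.23], [-0.42, 0.13, 0.24], [-0.4, 0.16, 0.25], [-0.38, 0.19, 0.26], [-0.36, 0.22, 0.26], [-0.34, 0.25, 0.27], [-0.31, 0.28, 0.27], [-0.29, 0.3, 0.28], [-0.26, 0.33, 0.28], [-0.23, 0.35, 0.28]]
turn [0.25, -0.32, 0.59] max 0.47 0.59
```

drive_tool(offset=[[-0.44, -0.23, 0.06], [-0.45, -0.2, 0.08], [-0.46, -0.17, 0.1], [-0.47, -0.14, 0.12], [-0.47, -0.1, 0.13], [-0.47, -0.07, 0.15], [-0.47, -0.04, 0.17], [-0.46, 0, 0.18], [-0.46, 0.03, 0.2], [-0.45, 0.06, 0.21]], turn=[[0.25, -0.32, 0.59], [0.25, -0.32, 0.59], [0.25, -0.32, 0.59], [0.25, -0.32, 0.59], [0.25, -0.32, 0.59], [0.25, -0.32, 0.59], [0.25, -0.32, 0.59], [0.25, -0.32, 0.59], [0.25, -0.32, 0.59], [0.25, -0.32, 0.59]], hand=[1, 1, 1, 1, 1, 1, 1, 1, 1, 1])

```text
time_s: 1.35
position: [0.2877, 0.3984, 0.2089]
tool_rot: [[-0.606, 0.784, 0.134], [0.697, 0.604, -0.385], [-0.383, -0.14, -0.913]]
ft_force: [0.0, 0.3, 0.2]
grip_width: 0.0854
gripper_force: 0.0
```

drive_tool(offset=[[-0.43, 0.1, 0.23], [-0.42, 0.13, 0.24], [-0.4, 0.16, 0.25], [-0.38, 0.19, 0.26], [-0.36, 0.22, 0.26], [-0.34, 0.25, 0.27], [-0.31, 0.28, 0.27], [-0.29, 0.3, 0.28], [-0.26, 0.33, 0.28], [-0.23, 0.35, 0.28]], turn=[[0.25, -0.32, 0.59], [0.25, -0.32, 0.59], [0.25, -0.32, 0.59], [0.25, -0.32, 0.59], [0.25, -0.32, 0.59], [0.25, -0.32, 0.59], [0.25, -0.32, 0.59], [0.25, -0.32, 0.59], [0.25, -0.32, 0.59], [0.25, -0.32, 0.59]], hand=[1, 1, 1, 1, 1, 1, 1, 1, 1, 1])

```text
time_s: 2.6
position: [0.4356, 0.2658, 0.1864]
tool_rot: [[-0.004, 1.0, -0.004], [0.7, 0.0, -0.714], [-0.714, -0.006, -0.7]]
ft_force: [0.3, -0.1, 1.2]
grip_width: 0.0855
gripper_force: 0.0
```

```bash
python3 - <<'E'
from plan import *
np.set_printoptions(precision=4,suppress=True)
s=observe();print(s['time_s'],s['q'],s['position'],s['tool_rot'])
print(camera_info("wrist"))
cv2.imwrite("pics/w1.png",get_image("wrist"))
E
```

```text
2.6 [ 35.0328  35.3316  71.7601 -36.368  100.8974  36.9676] [0.4356 0.2658 0.1864] [[-0.0045  1.     -0.004 ]
 [ 0.7002  0.0003 -0.7139]
 [-0.7139 -0.006  -0.7002]]
{'fx': 339.2630310055225, 'fy': 339.2630310055225, 'cx': 323.7496372062575, 'cy': 200.33223123429502, 'k1': -0.0200972131390989, 'world_to_cam': array([[ 1.    ,  0.0001, -0.0048, -0.4335],
       [ 0.0043, -0.4654,  0.8851, -0.0143],
       [-0.0021, -0.8851, -0.4654,  0.4796],
       [ 0.    ,  0.    ,  0.    ,  1.    ]])}
```

View pics/w1.png

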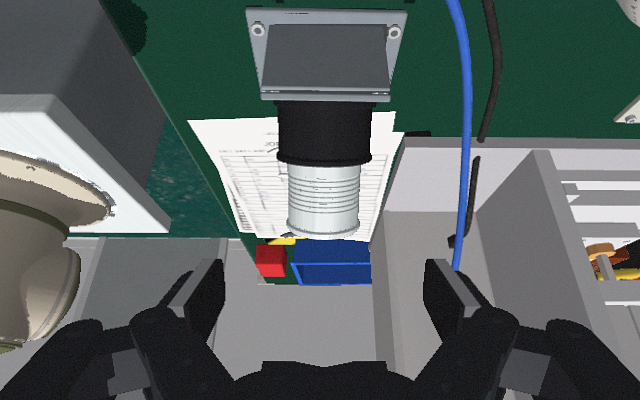

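The wrist view shows the cup centred at column ~323.5, its rim at row ~238 and the sleeve edge at row ~163, columns 276–372. Checking that against the estimate.

```bash
python3 - <<'E'
from plan import *
np.set_printoptions(precision=4,suppress=True)
im=cv2.imread("pics/w1.png");c=camera_info("wrist");W=np.array(c['world_to_cam'])
def pr(P):
    q=W@np.r_[P,1];u=q[:2]/q[2];u*=1+c['k1']*(u@u);return c['fx']*u+[c['cx'],c['cy']]
a=np.array([0,-.7071,.7071]);n=np.array([0,.7071,.7071]);M=np.array([.434,.1488,.118])
print("rim top",pr(M+.0315*n),"sleeve top",pr(M-.059*a+.0385*n),"mouth",pr(M))
g=cv2.cvtColor(im,cv2.COLOR_BGR2GRAY).astype(int)
print("col324",[(r,int(g[r,323:326].mean())) for r in range(154,172)],[(r,im[r,324].tolist()) for r in range(228,246)])
for r in(120,140):
    x=np.where(g[r,260:390]<60)[0]+260;print("sleeve",r,x.min(),x.max())
h=cv2.cvtColor(im,cv2.COLOR_BGR2HSV)
for r in(180,200,220):print(r,[int(v) for v in g[r,280:296]],[int(v) for v in g[r,352:370]])
E
```

```text
rim top [322.0706 241.975 ] sleeve top [321.8639 168.3739] mouth [322.4511 226.6773]
col324 [(154, 37), (155, 38), (156, 34), (157, 33), (158, 35), (159, 30), (160, 22), (161, 21), (162, 28), (163, 38), (164, 38), (165, 35), (166, 48), (167, 142), (168, 246), (169, 238), (170, 236), (171, 236)] [(228, [238, 236, 234]), (229, [238, 237, 233]), (230, [239, 238, 234]), (231, [239, 237, 235]), (232, [186, 185, 180]), (233, [130, 131, 128]), (234, [154, 155, 151]), (235, [242, 241, 236]), (236, [251, 250, 248]), (237, [252, 252, 250]), (238, [255, 255, 255]), (239, [252, 255, 254]), (240, [106, 41, 13]), (241, [113, 54, 23]), (242, [114, 55, 25]), (243, [114, 56, 28]), (244, [117, 59, 32]), (245, [116, 57, 29])]
sleeve 120 278 371
sleeve 140 279 369
180 [230, 200, 194, 209, 222, 224, 227, 229, 153, 128, 160, 184, 199, 201, 201, 203] [158, 172, 183, 177, 175, 161, 137, 109, 222, 232, 232, 229, 231, 230, 227, 231, 230, 232]
200 [239, 239, 238, 239, 238, 237, 236, 236, 175, 135, 130, 152, 177, 190, 201, 207] [177, 182, 172, 172, 166, 130, 115, 214, 224, 220, 217, 217, 216, 219, 221, 219, 218, 220]
220 [245, 245, 245, 245, 247, 252, 156, 95, 131, 158, 173, 181, 187, 191, 196, 197] [177, 176, 168, 167, 156, 136, 109, 234, 250, 244, 243, 239, 238, 237, 235, 233, 231, 232]
```

The estimate agrees within about 2 mm, so I'll approach along the tool z axis.

```bash
python3 - <<'E'
from plan import *
plan([.4343,.174,.0932],rot(45),10)
E
```

```text
offset [[0.01, -0.0, 0.37], [0.01, -0.0, 0.37], [0.01, -0.01, 0.37], [0.01, -0.01, 0.37], [0.01, -0.01, 0.37], [0.01, -0.01, 0.37], [0.01, -0.01, 0.37], [0.0, -0.01, 0.37], [0.0, -0.01, 0.37], [0.0, -0.01, 0.37]]
turn [-0.01, 0.01, 0.0] max 0.37 0.01
```

drive_tool(offset=[[0.01, 0, 0.37], [0.01, 0, 0.37], [0.01, -0.01, 0.37], [0.01, -0.01, 0.37], [0.01, -0.01, 0.37], [0.01, -0.01, 0.37], [0.01, -0.01, 0.37], [0, -0.01, 0.37], [0, -0.01, 0.37], [0, -0.01, 0.37]], turn=[[-0.01, 0.01, 0], [-0.01, 0.01, 0], [-0.01, 0.01, 0], [-0.01, 0.01, 0], [-0.01, 0.01, 0], [-0.01, 0.01, 0], [-0.01, 0.01, 0], [-0.01, 0.01, 0], [-0.01, 0.01, 0], [-0.01, 0.01, 0]], hand=[1, 1, 1, 1, 1, 1, 1, 1, 1, 1])

```text
time_s: 3.9
position: [0.432, 0.1632, 0.0802]
tool_rot: [[-0.007, 1.0, 0.008], [0.709, 0.011, -0.705], [-0.705, 0.001, -0.709]]
ft_force: [1.3, -0.2, -0.0]
grip_width: 0.0854
gripper_force: 0.0
```

```bash
python3 - <<'E'
from plan import *
s=observe();print(s['position'],s['ft_force'],np.array(s['position'])-env.hold_point_z*np.array(s['tool_rot'])[:,2])
cv2.imwrite("pics/w2.png",get_image("wrist"))
E
```

```text
[0.43200286 0.16317663 0.08015356] [ 1.32794547 -0.15505838 -0.04425265] [0.43185425 0.17635952 0.0934155 ]
```

View pics/w2.png

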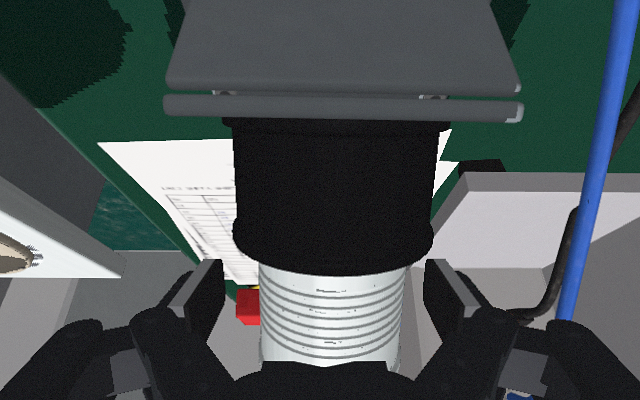

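The cup is at columns 258–407 (centre ~332) and the pads at 222/426 (centre 324). I'll shift about 3 mm along +y and slightly towards the mouth, then close.

drive_tool(offset=[[-0.04, 0.04, 0.02], [-0.04, 0.04, 0.02], [0, 0, 0], [0, 0, 0], [0, 0, 0], [0, 0, 0], [0, 0, 0], [0, 0, 0], [0, 0, 0], [0, 0, 0]], turn=[[0, 0, 0.05], [0, 0, 0.05], [0, 0, 0], [0, 0, 0], [0, 0, 0], [0, 0, 0], [0, 0, 0], [0, 0, 0], [0, 0, 0], [0, 0, 0]], hand=[1, 1, 1, 0.8, 0.7, 0.6, 0.4, 0.3, 0.2, 0], newtons=60)

```text
time_s: 5.2
position: [0.4353, 0.16, 0.082]
tool_rot: [[0.004, 1.0, 0.007], [0.709, 0.002, -0.706], [-0.706, 0.008, -0.709]]
ft_force: [-2.6, 3.1, 4.3]
grip_width: 0.0573
gripper_force: 62.6
```

```bash
python3 - <<'E'
from plan import *
s=observe();print(s['position'],s['ft_force'],s['wrist_torque'],s['grip_width'],s['gripper_force'],np.array(s['position'])-env.hold_point_z*np.array(s['tool_rot'])[:,2])
E
```

```text
[0.43526556 0.15997373 0.08203754] [-2.55836887  3.10003707  4.30274174] [ 0.13953388  0.48782791 -0.37041719] 0.057272411239454854 62.575582764893625 [0.4351266  0.17316815 0.09528812]
```

drive_tool(offset=[[-0.05, 0, 0], [-0.1, 0, 0], [-0.15, 0, 0], [-0.2, 0, 0], [-0.25, 0, 0], [-0.25, 0, 0], [-0.25, 0, 0], [-0.25, 0, 0], [-0.2, 0, 0], [-0.1, 0, 0]], turn=[[0, 0, 0], [0, 0, 0], [0, 0, 0], [0, 0, 0], [0, 0, 0], [0, 0, 0], [0, 0, 0], [0, 0, 0], [0, 0, 0], [0, 0, 0]], hand=[0, 0, 0, 0, 0, 0, 0, 0, 0, 0])

```text
time_s: 6.45
position: [0.4353, 0.1084, 0.1329]
tool_rot: [[0.005, 1.0, 0.008], [0.709, 0.002, -0.705], [-0.705, 0.009, -0.709]]
ft_force: [0.1, 0.7, -5.2]
grip_width: 0.0571
gripper_force: 64.4
```

```bash
python3 - <<'E'
from plan import *
s=observe();print(s['ft_force'],s['wrist_torque'])
a=cv2.resize(get_image("scene")[120:240,200:360],None,fx=3,fy=3)
b=cv2.resize(get_image("wrist"),None,fx=.5,fy=.5)
o=np.zeros((360,800,3),np.uint8);o[:,:480]=a;o[:200,480:]=b;cv2.imwrite("pics/s3.png",o)
# move to x=.40 raised, cup tilt 40, then carry
st=plan([.40,.08,.20],rot(40),10)
st=plan([.40,-.20,.22],rot(50),10,st)
E
```

```text
[ 0.07032025  0.72049165 -5.2151003 ] [ 6.90604162e-01 -2.47145401e-02  6.59701365e-04]
offset [[-0.17, -0.09, -0.02], [-0.17, -0.09, -0.02], [-0.17, -0.09, -0.02], [-0.17, -0.09, -0.02], [-0.17, -0.09, -0.02], [-0.17, -0.09, -0.01], [-0.17, -0.09, -0.01], [-0.17, -0.09, -0.01], [-0.17, -0.09, -0.01], [-0.17, -0.09, -0.01]]
turn [0.01, -0.09, -0.01] max 0.17 0.09
offset [[-0.48, 0.0, 0.5], [-0.49, 0.0, 0.49], [-0.5, 0.0, 0.49], [-0.51, 0.0, 0.48], [-0.51, 0.0, 0.47], [-0.52, 0.0, 0.46], [-0.53, 0.0, 0.45], [-0.54, 0.0, 0.44], [-0.55, 0.0, 0.43], [-0.55, 0.0, 0.42]]
turn [0.0, 0.17, 0.0] max 0.55 0.17
```

View pics/s3.png

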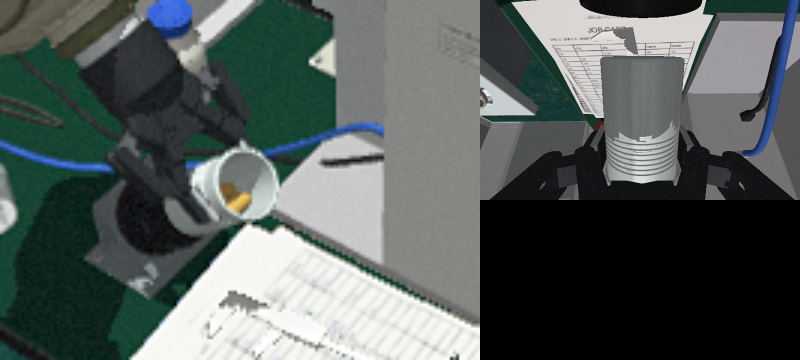

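The cup is clear of the sleeve (bottom edge visible in the wrist view) with the pins inside and 5.2 N of load. Next is the carry.

drive_tool(offset=[[-0.17, -0.09, -0.02], [-0.17, -0.09, -0.02], [-0.17, -0.09, -0.02], [-0.17, -0.09, -0.02], [-0.17, -0.09, -0.02], [-0.17, -0.09, -0.01], [-0.17, -0.09, -0.01], [-0.17, -0.09, -0.01], [-0.17, -0.09, -0.01], [-0.17, -0.09, -0.01]], turn=[[0.01, -0.09, 0], [0.01, -0.09, 0], [0.01, -0.09, 0], [0.01, -0.09, 0], [0.01, -0.09, 0], [0.01, -0.09, 0], [0.01, -0.09, 0], [0.01, -0.09, 0], [0.01, -0.09, 0], [0.01, -0.09, 0]], hand=[0, 0, 0, 0, 0, 0, 0, 0, 0, 0])

```text
time_s: 7.8
position: [0.3987, 0.0668, 0.1867]
tool_rot: [[0.005, 1.0, -0.003], [0.639, -0.006, -0.769], [-0.769, 0.002, -0.639]]
ft_force: [0.3, -0.0, -4.3]
grip_width: 0.0573
gripper_force: 64.4
```

drive_tool(offset=[[-0.12, 0, 0.12], [-0.24, 0, 0.25], [-0.24, 0, 0.25], [-0.24, 0, 0.25], [-0.25, 0, 0.25], [-0.25, 0, 0.24], [-0.25, 0, 0.24], [-0.25, 0, 0.24], [-0.25, 0, 0.24], [-0.25, 0, 0.24]], turn=[[0, 0.08, 0], [0, 0.08, 0], [0, 0.08, 0], [0, 0.08, 0], [0, 0.08, 0], [0, 0.08, 0], [0, 0.08, 0], [0, 0.08, 0], [0, 0.08, 0], [0, 0.08, 0]], hand=[0, 0, 0, 0, 0, 0, 0, 0, 0, 0])

```text
time_s: 9.05
position: [0.3981, -0.0654, 0.1939]
tool_rot: [[0.005, 1.0, -0.003], [0.702, -0.006, -0.713], [-0.713, 0.002, -0.702]]
ft_force: [-0.2, 0.4, -5.4]
grip_width: 0.0576
gripper_force: 64.5
```

```bash
python3 - <<'E'
from plan import *
s=observe();print(s['q'],s['ft_force'],np.array(s['position'])-env.hold_point_z*np.array(s['tool_rot'])[:,2])
st=plan([.405,-.20,.22],rot(65),20)
E
```

```text
[ 7.85199634e-02  1.65439328e+01  1.04796121e+02 -4.98413869e+01
  6.87977846e+01  2.37625535e+01] [-0.16373577  0.37270896 -5.43979345] [ 0.39814176 -0.05210636  0.20698656]
offset [[-0.13, 0.01, 0.12], [-0.14, 0.01, 0.12], [-0.14, 0.01, 0.11], [-0.14, 0.01, 0.11], [-0.14, 0.01, 0.11], [-0.14, 0.01, 0.11], [-0.15, 0.01, 0.1], [-0.15, 0.01, 0.1], [-0.15, 0.01, 0.1], [-0.15, 0.01, 0.1], [-0.15, 0.01, 0.09], [-0.15, 0.01, 0.09], [-0.16, 0.01, 0.09], [-0.16, 0.01, 0.09], [-0.16, 0.01, 0.08], [-0.16, 0.01, 0.08], [-0.16, 0.01, 0.08], [-0.16, 0.01, 0.07], [-0.16, 0.01, 0.07], [-0.17, 0.01, 0.07]]
turn [-0.0, 0.17, -0.0] max 0.17 0.17
```

drive_tool(offset=[[-0.13, 0.01, 0.12], [-0.14, 0.01, 0.12], [-0.14, 0.01, 0.11], [-0.14, 0.01, 0.11], [-0.14, 0.01, 0.11], [-0.14, 0.01, 0.11], [-0.15, 0.01, 0.1], [-0.15, 0.01, 0.1], [-0.15, 0.01, 0.1], [-0.15, 0.01, 0.1]], turn=[[0, 0.17, 0], [0, 0.17, 0], [0, 0.17, 0], [0, 0.17, 0], [0, 0.17, 0], [0, 0.17, 0], [0, 0.17, 0], [0, 0.17, 0], [0, 0.17, 0], [0, 0.17, 0]], hand=[0, 0, 0, 0, 0, 0, 0, 0, 0, 0])

```text
time_s: 10.3
position: [0.4017, -0.1367, 0.1986]
tool_rot: [[0.005, 1.0, -0.002], [0.817, -0.006, -0.577], [-0.577, 0.001, -0.817]]
ft_force: [-0.8, 0.2, -4.4]
grip_width: 0.0575
gripper_force: 64.7
```

drive_tool(offset=[[-0.15, 0.01, 0.09], [-0.15, 0.01, 0.09], [-0.16, 0.01, 0.09], [-0.16, 0.01, 0.09], [-0.16, 0.01, 0.08], [-0.16, 0.01, 0.08], [-0.16, 0.01, 0.08], [-0.16, 0.01, 0.07], [-0.16, 0.01, 0.07], [-0.1, 0.01, 0.05]], turn=[[0, 0.17, 0], [0, 0.17, 0], [0, 0.17, 0], [0, 0.17, 0], [0, 0.17, 0], [0, 0.17, 0], [0, 0.17, 0], [0, 0.17, 0], [0, 0.17, 0], [0, 0.17, 0]], hand=[0, 0, 0, 0, 0, 0, 0, 0, 0, 0])

```text
time_s: 11.55
position: [0.4052, -0.2051, 0.2027]
tool_rot: [[0.006, 1.0, -0.001], [0.906, -0.006, -0.423], [-0.423, 0.001, -0.906]]
ft_force: [-0.4, 0.1, -3.7]
grip_width: 0.0573
gripper_force: 64.7
```

```bash
python3 - <<'E'
from plan import *
s=observe();print(s['q'],s['ft_force'],np.array(s['position'])-env.hold_point_z*np.array(s['tool_rot'])[:,2])
im=get_image("top");cv2.imwrite("pics/t4.png",im)
h=cv2.cvtColor(im,cv2.COLOR_BGR2HSV);m=cv2.inRange(h,(105,150,60),(125,255,255));m[:, :370]=0;m[:150]=0
print(cv2.boundingRect(m))
sc=get_image("scene");o=np.zeros((400,800,3),np.uint8);o[:,:400]=cv2.resize(sc[160:360,280:480],(400,400));o[:,400:]=cv2.resize(im[110:270,310:470],(400,400));cv2.imwrite("pics/s4.png",o)
E
```

```text
[-29.72465968  11.60361584  99.07018178 -25.41311232  58.99344298
 -18.11216522] [-0.41155685  0.08932987 -3.69971613] [ 0.40523899 -0.19721641  0.21960933]
(382, 165, 57, 60)
```

View pics/s4.png

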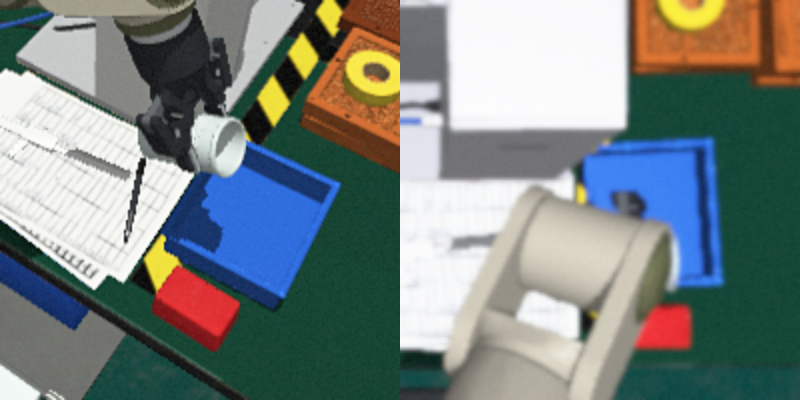

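The cup at 65° still holds the pins, its mouth over the tray's left part, and the tray hasn't moved. Next I'll lower and tilt to 75°, then pour.

```bash
python3 - <<'E'
from plan import *
st=plan([.445,-.2,.13],rot(76),10)
st=plan([.445,-.2,.13],rot(103),10,st)
st=plan([.445,-.2,.13],rot(130),10,st)
E
```

```text
offset [[0.1, 0.1, 0.2], [0.09, 0.1, 0.21], [0.09, 0.1, 0.21], [0.09, 0.1, 0.21], [0.08, 0.1, 0.21], [0.08, 0.1, 0.21], [0.07, 0.1, 0.21], [0.07, 0.1, 0.22], [0.07, 0.1, 0.22], [0.06, 0.1, 0.22]]
turn [-0.0, 0.18, -0.01] max 0.22 0.18
offset [[0.02, 0.0, -0.01], [0.02, 0.0, -0.0], [0.02, 0.0, -0.0], [0.02, 0.0, -0.0], [0.02, 0.0, -0.0], [0.02, 0.0, -0.0], [0.02, 0.0, 0.0], [0.02, 0.0, 0.0], [0.02, 0.0, 0.0], [0.02, 0.0, 0.0]]
turn [0.0, 0.45, 0.0] max 0.02 0.45
offset [[0.02, 0.0, -0.01], [0.02, 0.0, -0.0], [0.02, 0.0, -0.0], [0.02, 0.0, -0.0], [0.02, 0.0, -0.0], [0.02, 0.0, -0.0], [0.02, 0.0, 0.0], [0.02, 0.0, 0.0], [0.02, 0.0, 0.0], [0.02, 0.0, 0.0]]
turn [0.0, 0.45, 0.0] max 0.02 0.45
```

drive_tool(offset=[[0.1, 0.1, 0.2], [0.09, 0.1, 0.21], [0.09, 0.1, 0.21], [0.09, 0.1, 0.21], [0.08, 0.1, 0.21], [0.08, 0.1, 0.21], [0.07, 0.1, 0.21], [0.07, 0.1, 0.22], [0.07, 0.1, 0.22], [0.06, 0.1, 0.22]], turn=[[0, 0.18, -0.01], [0, 0.18, -0.01], [0, 0.18, -0.01], [0, 0.18, -0.01], [0, 0.18, -0.01], [0, 0.18, -0.01], [0, 0.18, -0.01], [0, 0.18, -0.01], [0, 0.18, -0.01], [0, 0.18, -0.01]], hand=[0, 0, 0, 0, 0, 0, 0, 0, 0, 0])

```text
time_s: 12.9
position: [0.4457, -0.2039, 0.1112]
tool_rot: [[-0.005, 1.0, -0.001], [0.969, 0.005, -0.245], [-0.245, -0.002, -0.969]]
ft_force: [-0.3, -0.5, -4.9]
grip_width: 0.0572
gripper_force: 64.7
```

drive_tool(offset=[[0.02, 0, -0.01], [0.02, 0, 0], [0.02, 0, 0], [0.02, 0, 0], [0.02, 0, 0], [0.02, 0, 0], [0.02, 0, 0], [0.02, 0, 0], [0.02, 0, 0], [0.02, 0, 0]], turn=[[0, 0.45, 0], [0, 0.45, 0], [0, 0.45, 0], [0, 0.45, 0], [0, 0.45, 0], [0, 0.45, 0], [0, 0.45, 0], [0, 0.45, 0], [0, 0.45, 0], [0, 0.45, 0]], hand=[0, 0, 0, 0, 0, 0, 0, 0, 0, 0])

```text
time_s: 14.15
position: [0.4454, -0.1959, 0.1119]
tool_rot: [[-0.004, 1.0, -0.003], [0.975, 0.004, 0.223], [0.223, -0.002, -0.975]]
ft_force: [0.3, -0.4, -4.3]
grip_width: 0.0577
gripper_force: 65.3
```

drive_tool(offset=[[0.02, 0, -0.01], [0.02, 0, 0], [0.02, 0, 0], [0.02, 0, 0], [0.02, 0, 0], [0.02, 0, 0], [0.02, 0, 0], [0.02, 0, 0], [0.02, 0, 0], [0.02, 0, 0]], turn=[[0, 0.45, 0], [0, 0.45, 0], [0, 0.45, 0], [0, 0.45, 0], [0, 0.45, 0], [0, 0.45, 0], [0, 0.45, 0], [0, 0.45, 0], [0, 0.45, 0], [0, 0.45, 0]], hand=[0, 0, 0, 0, 0, 0, 0, 0, 0, 0])

```text
time_s: 15.4
position: [0.4453, -0.1888, 0.1157]
tool_rot: [[-0.002, 1.0, -0.004], [0.767, 0.004, 0.642], [0.642, -0.002, -0.767]]
ft_force: [0.2, -0.1, -3.3]
grip_width: 0.0575
gripper_force: 65.7
```

drive_tool(offset=[[0, 0, 0], [0, 0, 0], [0, 0, 0], [0, 0, 0], [0, 0, 0], [0, 0, 0], [0, 0, 0], [0, 0, 0], [0, 0, 0], [0, 0, 0]], turn=[[0, 0, 0], [0, 0, 0], [0, 0, 0], [0, 0, 0], [0, 0, 0], [0, 0, 0], [0, 0, 0], [0, 0, 0], [0, 0, 0], [0, 0, 0]], hand=[0, 0, 0, 0, 0, 0, 0, 0, 0, 0])

```text
time_s: 16.65
position: [0.4453, -0.1888, 0.1157]
tool_rot: [[-0.002, 1.0, -0.004], [0.769, 0.004, 0.639], [0.639, -0.002, -0.769]]
ft_force: [0.6, -0.1, -3.6]
grip_width: 0.0576
gripper_force: 65.7
```

```bash
python3 - <<'E'
from plan import *
s=observe();print(s['ft_force'],np.array(s['position'])-env.hold_point_z*np.array(s['tool_rot'])[:,2])
im=get_image("top");sc=get_image("scene");o=np.zeros((400,800,3),np.uint8);o[:,:400]=cv2.resize(sc[190:350,330:490],(400,400));o[:,400:]=cv2.resize(im[150:260,350:460],(400,400));cv2.imwrite("pics/s5.png",o)
E
```

```text
[ 0.58374116 -0.12558943 -3.62885316] [ 0.44538523 -0.20072381  0.13003357]
```

View pics/s5.png

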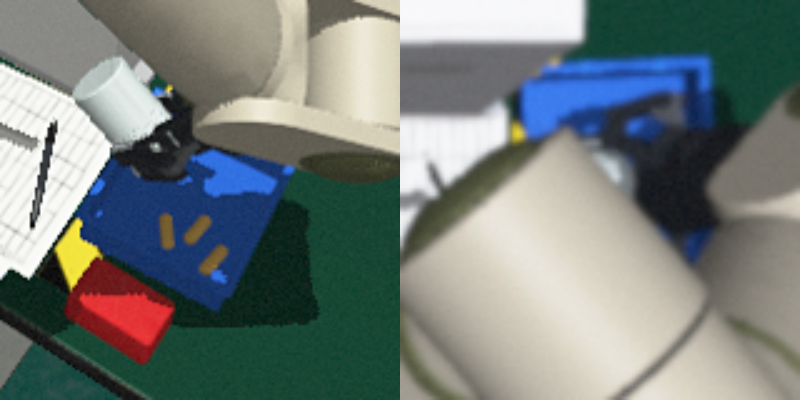

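Three pins lie in the tray (at about (167,232), (198,228) and (213,260) in the crop) and the rest are hidden or still inside. I'll tip steeper and raise a little.

```bash
python3 - <<'E'
from plan import *
print(observe()['q']);plan([.445,-.205,.145],rot(152),10)
E
```

```text
[-50.27113887  34.10920678  85.10383604  23.9478263   93.22253269
 -56.1684578 ]
offset [[0.03, -0.0, -0.04], [0.03, -0.0, -0.04], [0.04, -0.0, -0.04], [0.04, -0.0, -0.03], [0.04, -0.0, -0.03], [0.04, -0.0, -0.03], [0.04, -0.0, -0.03], [0.04, -0.0, -0.03], [0.04, -0.0, -0.03], [0.04, -0.0, -0.03]]
turn [-0.0, 0.37, 0.0] max 0.04 0.37
```

drive_tool(offset=[[0.03, 0, -0.04], [0.03, 0, -0.04], [0.04, 0, -0.04], [0.04, 0, -0.03], [0.04, 0, -0.03], [0.04, 0, -0.03], [0.04, 0, -0.03], [0.04, 0, -0.03], [0.04, 0, -0.03], [0.04, 0, -0.03]], turn=[[0, 0.37, 0], [0, 0.37, 0], [0, 0.37, 0], [0, 0.37, 0], [0, 0.37, 0], [0, 0.37, 0], [0, 0.37, 0], [0, 0.37, 0], [0, 0.37, 0], [0, 0.37, 0]], hand=[0, 0, 0, 0, 0, 0, 0, 0, 0, 0])

```text
time_s: 18.0
position: [0.4454, -0.189, 0.136]
tool_rot: [[-0.0, 1.0, -0.005], [0.468, 0.004, 0.884], [0.884, -0.002, -0.468]]
ft_force: [0.4, 0.0, -2.4]
grip_width: 0.0578
gripper_force: 65.9
```

drive_tool(offset=[[0, 0, 0], [0, 0, 0], [0, 0, 0], [0, 0, 0], [0, 0, 0], [0, 0, 0], [0, 0, 0], [0, 0, 0], [0, 0, 0], [0, 0, 0]], turn=[[0, 0, 0], [0, 0, 0], [0, 0, 0], [0, 0, 0], [0, 0, 0], [0, 0, 0], [0, 0, 0], [0, 0, 0], [0, 0, 0], [0, 0, 0]], hand=[0, 0, 0, 0, 0, 0, 0, 0, 0, 0])

```text
time_s: 19.25
position: [0.4454, -0.189, 0.1359]
tool_rot: [[-0.0, 1.0, -0.005], [0.47, 0.004, 0.882], [0.882, -0.002, -0.47]]
ft_force: [-0.1, -0.5, -1.3]
grip_width: 0.0572
gripper_force: 65.9
```

```bash
python3 - <<'E'
from plan import *
s=observe();print(s['ft_force'],s['wrist_torque'],np.array(s['position'])-env.hold_point_z*np.array(s['tool_rot'])[:,2])
w=get_image("wrist");sc=get_image("scene");o=np.zeros((400,800,3),np.uint8);o[:,:400]=cv2.resize(sc[190:350,330:490],(400,400));o[:250,400:]=cv2.resize(w,(400,250));cv2.imwrite("pics/s6.png",o)
E
```

```text
[-0.05514555 -0.46075181 -1.33534071] [-0.74886069 -0.02611359  0.03781703] [ 0.44544583 -0.20550031  0.14468463]
```

View pics/s6.png

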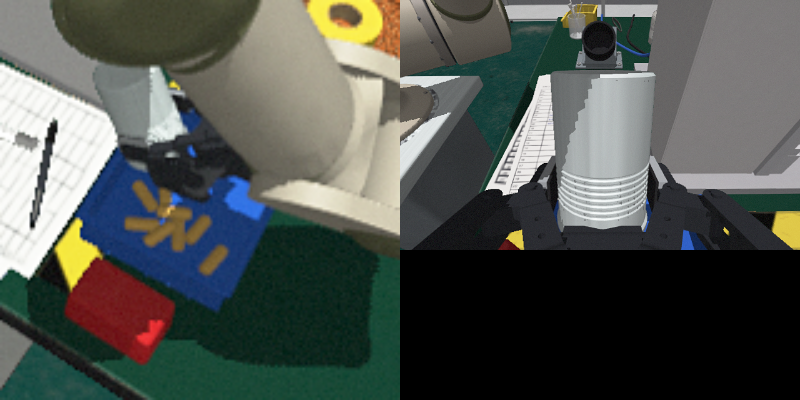

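The load has dropped to 1.3 N, about the empty cup, and a cluster of pins sits in the tray. One last zoom to count them.

```bash
python3 - <<'E'
from h import *
sc=get_image("scene");cv2.imwrite("pics/s7.png",cv2.resize(sc[255:305,370:430],(720,600),interpolation=cv2.INTER_CUBIC))
E
```

```text
(no output)
```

View pics/s7.png

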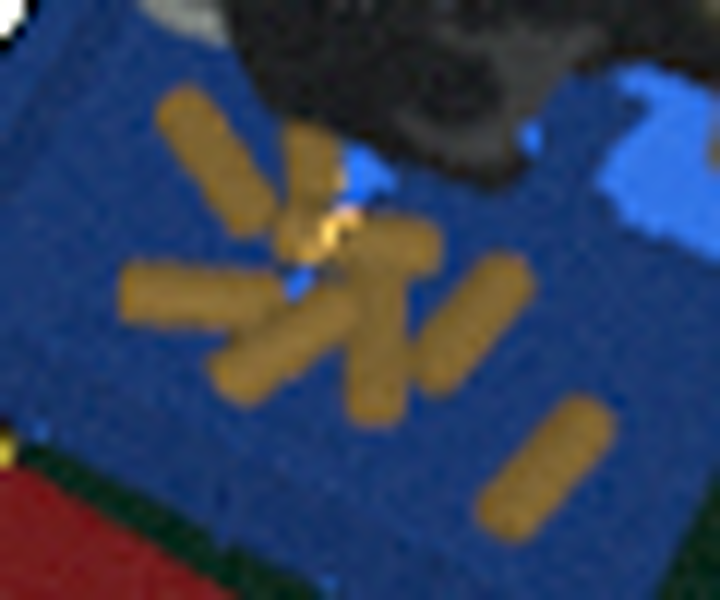

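The zoom shows all eight pins in the tray, at (215,160), (310,170), (360,240), (200,293), (280,345), (378,350), (475,325) and (548,470). Handing in.

```bash
python3 -c "
from rig import env
print(env.close_job())"
```

```text
the job is handed in; nothing more can be done
None
```

The job is handed in, with no verdict returned: all eight pins were counted in the tray, and the empty cup is still gripped about 115 mm above the table over the tray, tipped about 152°.

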